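# Fit the wire retaining clip that locks the trolley's revolving caddy

## Robot

A 6-joint arm with a two-finger parallel gripper is mounted at the origin on the work surface. World frame = base frame: x ahead of the robot, y to its left, z up, the work surface at z = 0. Lengths are in m, angles in degrees, forces in N, time in s.
With the tool pointing down it reaches from about 0.4 to 0.825 m from the base axis. Payload 7 kg.
Tool frame: the origin (TCP) lies midway between the tips of the shut fingers; the grasp point (between the pads) lies ctrl.tcp_to_grasp behind it (ctrl.tcp_to_grasp is the distance from the TCP to the grasp point, in m); z points along the fingers, y is the line along which they close (so a half turn about z gives the same grasp; the last joint's range is limited). The gripper opens to 88 mm and grips with 3 to 60 N. Pads are 19 mm wide; open, the fingers measure 130 mm over their backs; the gripper's body (78 mm by 193 mm) begins 47 mm behind the grasp point.
Start: joints at [84.345, 20.546, 0.682, 0, -70.136, -16.507], TCP at [0.255, 0.625, 0.227] pointing down, gripper open.
Joint ranges: [-176.03, 176.03], [-82.01, 121.73], [-58.28, 71.71], [-173.87, 95.51], [-174.79, -0.11], [-173.66, 173.66]. Speed limits (degrees/s): [136.94, 136.94, 172.46, 180, 180, 180].

## Interface

Orientations are given as [roll, pitch, yaw] about the fixed x, y, z axes, in that order (R = Rz(yaw) Ry(pitch) Rx(roll)).
In Python, from plant import ctrl, imaging, close_job gives the robot as it stands.
- The arm moves only by the shell command python3 -m crank 'ROWS'. ROWS is JSON, a list of rows, each a list of 3 entries, a list of its own where there are three numbers: the shift along the world's x, y, z in m, then the turn, a rotation vector about the world's x, y, z in degrees, then the opening, from -1 (shut) to 1 (fully open), so that 0 is half open. A call has 1 to 12 rows; each row shifts and turns the commanded pose from where the row before left it; what a row does not reach is not made up. A row lasts 1/10 s, in which the tool goes at most 50 mm and 8.59 degrees, less where a joint would pass 70% of its speed; a pose out of reach is approached as far as the arm can. A call is refused whole if a number of a shift passes 0.05 or a number of a turn 8.59, either way. A call with a gripper value outside its range is refused whole. The fingers move at their own pace and stop on an object; the grip force is fixed at half the most. Time passes only in rows, so rows that do not move let the fingers close. It gives the time, the measured TCP pose, the force, the opening and the grip force at its end, in the units of the state.
- ctrl.get_obs(): the state, without advancing time (a new reading comes with each control period).
- imaging.snapshot(name): name is "scene" or "top" or "wrist"; returns (picture, depth): 420x560x3 uint8, blue, green, red; 420x560 float32, m along the optical axis (not along the pixel's ray), 0 where there is no reading.
- imaging.camera_model(name): a dict with "mtx" (3x3 intrinsics, pixels), "R" (3x3) and "t" (3): a world point X has camera coordinates R X + t. Camera axes: x right, y down, z forward; pixel columns grow to the right and rows downward; lengths in m; the calibration is good to about 2 mm. The wrist camera is an equidistant fisheye: a pixel r from the principal point sees the ray r / f radians off the axis. A picture is of the moment at which its call begins: read the wrist's pose just before it. camera_model takes no time and is no camera call; for the wrist camera it gives the pose at the moment of the call.
- close_job(): hands the job in; it is judged then, once.
The state is a dict: "clock": time; "joint_pos": joint angles; "qvel": joint speeds; "tau": joint torques, N m; "tool_pos": TCP position; "orientation": TCP orientation; "force": force on the tool from outside, world axes, zero at the start; "moment": the same for the moment, N m; "opening": finger opening in m; "gripper_force": force on a finger pad.
Only numpy, scipy, OpenCV 4.12 (cv2) and the standard library are available. Lean on these libraries where they do the work, as an engineer would, in place of code of your own. Each camera call takes 0.05 s, during which the arm holds its last target. There are 200 camera calls.

## Task

Lock the revolving caddy on its spindle with the loose wire retaining clip: squeeze the clip's two upright eyes together so that its ring spreads, lower it over the domed spindle and press the spring washer down with it until you feel the washer bottom (about one kilogram of push, never over two). Keep it pressed there while you let the clip close into the groove, flat and fully contracted round the spindle. Then let go, and leave the cups, the canister and the tongs alone.

Things in the scene. Friction and masses are not known exactly. Their poses are not given: they have to be found in the camera images.
- clip: Loose retaining clip of bare 4 mm steel wire lying on the shelf, 55 mm long, 51 mm wide, 24 mm high, 32 g. Origin: centre of the ring opening on the underside (relaxed); z up, x towards the spring coil. Two legs run from the coil round the opening, cross at x = -16 mm, each ending across on the far side in an upright eye. The frame is fixed to the leg whose eye is at -y.
- clip_eye (a point): Top of one upright round eye (-y side, at x = +6, y = -22 mm): a 7 mm thick barrel standing from 6 to 24 mm above the clip's underside. Squeezing the eyes together spreads the ring: they are 51 mm over their outsides relaxed, 41 mm at the clip's built-in stop. The push needed on each eye is about 7 N at first and 9 N at the stop; the stop bears 40 N.
- clip_eye2 (a point): Top of the other eye, alike, at x = +6, y = +22 mm. While the eyes are squeezed the ring slides about 5 mm towards its coil relative to them; at the stop the ring is an open circle of about 26 mm whose centre lies midway between the eyes, within 2 mm. Relaxed, the opening is 14.5 mm across in y.
- clip_coil (a point): Middle of the upright spring coil that joins the legs (13 mm wide, 9 mm high), at x = +26 mm, y = 0. The legs hinge here; the clip's body frame turns about it by half of the spread angle.
- clip_leg (a joint): Spread angle between the clip's legs, rad: 0 relaxed, 0.46 at the stop, 0.2 to 0.29 when the ring only hugs the thick spindle, under 0.05 when closed into the groove. The groove (14 mm diameter, 5.5 mm wide) is hidden by the sprung-up washer; it begins where the bottomed washer's top is. The clip drops in only if its underside is less than about 2 mm above the bottomed washer.
- carousel: Revolving caddy fixed on the shelf: black base, aluminium tray 180 mm across with a rim 30 mm high, and in the middle an aluminium boss (50 mm across) with an upright, domed steel spindle 22 mm thick. Origin on the spindle's axis at shelf height. The spindle with its boss, washer and groove is screwed in up to 9 mm higher or lower: feel for it.
- stack (a point): Point on the axis 54 mm above the shelf (it does not follow the spindle's height setting). For the middle setting: dome top 81 mm, full 22 mm thickness from 68 mm down, washer top 54 mm sprung up and 48 mm firmly bottomed. Washer: steel, 42 mm across, on a wave spring, pushing up 2.1 N when up, 6.3 N when bottomed. It must be found by feel.
- cups: Stack of three white espresso cups, 62 mm across, 156 mm high, origin under its centre. Leave alone.
- canister: Lidded silver tin coffee canister, 91 mm across, 145 mm high, origin under its centre. Leave alone.
- tongs: Chrome sugar tongs lying flat, 130 mm long in x, 40 mm wide, 12 mm high, origin under the centre. Leave alone.
There are look-alikes about, which are no part of the job. There is more than one size of the clip; the one meant has the size given above.

How it is judged:
By the outcome, as a careful person would: the job done as asked, in the order asked, and still so for the second after the job is handed in, with the robot touching nothing.
It also fails if it takes over 56 s, if anything falls off the work surface, if the arm or the gripper's body presses on something with over 40 N, if the wrist force passes 120 N, or if a joint passes its speed limit or range.

## Working session

There is one attempt and no reset: what is moved stays moved. The work goes in short steps, Python scripts to look and compute and a shell command to move; the robot and the scene stay as the last step left them, time stands still between calls to the robot, and variables do not carry over. Pictures are saved under pics/ and viewed, at most 10 in all, crops included, and the job is handed in when it is done.

```bash
ls; mkdir -p pics; python3 - <<'E'
from plant import ctrl, imaging
import cv2, numpy as np
o=ctrl.get_obs(); print(o, ctrl.tcp_to_grasp)
for n in ("scene","top","wrist"):
    m=imaging.camera_model(n); print(n,{k:np.round(v,3).tolist() if not isinstance(v,str) else v for k,v in m.items()})
    p,d=imaging.snapshot(n); cv2.imwrite(f"pics/{n}0.png",p); np.save(f"pics/{n}0.npy",d)
E
```

```text
pics
{'clock': 0.0, 'joint_pos': array([ 8.43437625e+01,  2.05907436e+01,  6.32484011e-01, -1.96502067e-02,
       -7.01342406e+01, -1.65067544e+01]), 'qvel': array([-0.11309051, -0.03882795, -0.05931595, -0.04953665,  0.09123474,
       -0.00484197]), 'tau': array([ 5.64721831e-04, -5.82716238e+01,  2.93055475e+01,  6.99728832e+00,
        6.95289214e-03, -1.73808612e-04]), 'tool_pos': array([0.25448346, 0.62466066, 0.22562216]), 'orientation': array([ 1.79906063e+02, -8.57339005e-03, -2.21696773e+01]), 'force': array([-0.32516422, -0.36282456, -0.06263626]), 'moment': array([ 0.03107115, -0.00565998, -0.06251862]), 'gripper_force': 0.0, 'opening': 0.08783287460784343} 0.0188
scene {'mtx': [[477.682, 0.0, 283.318], [0.0, 477.682, 204.621], [0.0, 0.0, 1.0]], 'R': [[-0.557, 0.83, -0.019], [0.629, 0.407, -0.662], [-0.542, -0.381, -0.749]], 't': [0.333, -0.322, 1.265]}
top {'mtx': [[515.857, 0.0, 287.374], [0.0, 515.857, 212.369], [0.0, 0.0, 1.0]], 'R': [[0.0, -0.999, -0.033], [-0.996, 0.003, -0.095], [0.095, 0.033, -0.995]], 't': [0.025, 0.605, 0.893]}
wrist {'mtx': [[325.192, 0.0, 275.343], [0.0, 325.192, 204.185], [0.0, 0.0, 1.0]], 'R': [[-0.376, -0.927, 0.001], [-0.894, 0.363, 0.261], [-0.242, 0.097, -0.965]], 't': [0.675, -0.033, 0.39]}
```

View pics/top0.png

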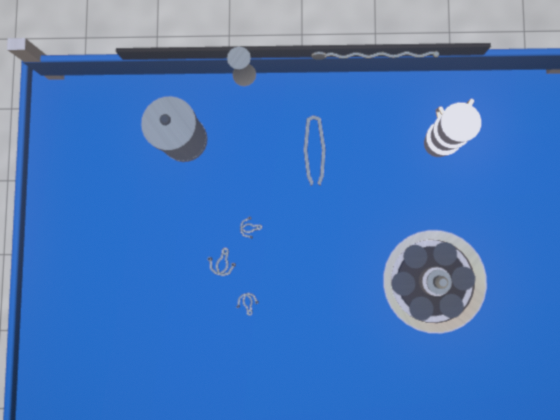

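View pics/scene0.png

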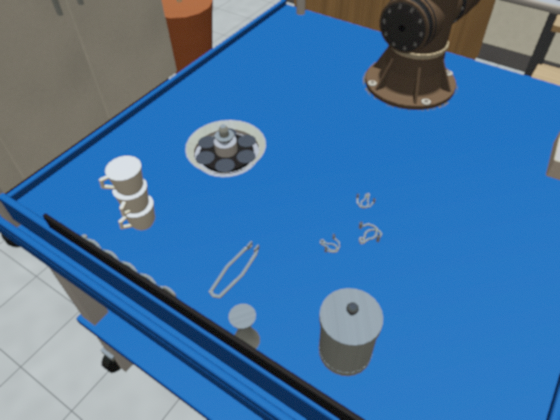

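The top view shows three clips, at about (250,228), (221,263) and (247,303). The carousel is at (436,282), the tongs at (315,150), the canister at (170,125) and the cups at (455,125). Next I'll measure the clips and the spindle.

```bash
cat > h.py <<'E'
import numpy as np, cv2
from plant import ctrl, imaging
def plane(name,uv,z,cm=None):
    "pixel -> world point on the plane of height z"
    m=cm or imaging.camera_model(name); K,R,t=map(np.array,(m["mtx"],m["R"],m["t"]))
    a=(np.array(uv,float)-[K[0,2],K[1,2]])/K[0,0]
    if name=="wrist":
        r=np.hypot(*a); d=np.array([*(a*np.sin(r)/max(r,1e-9)),np.cos(r)])
    else: d=np.array([*a,1.])
    d=R.T@d; c=-R.T@t
    return c+d*(z-c[2])/d[2]
def cloud(name,dep,cm=None):
    m=cm or imaging.camera_model(name); K,R,t=map(np.array,(m["mtx"],m["R"],m["t"]))
    v,u=np.mgrid[:420,:560]; a=np.dstack([(u-K[0,2])/K[0,0],(v-K[1,2])/K[0,0]])
    P=np.dstack([a*dep[...,None],dep])
    return (P-t)@R
E
python3 - <<'E'
from h import *
p=cv2.imread("pics/top0.png"); d=np.load("pics/top0.npy"); C=cloud("top",d)
hsv=cv2.cvtColor(p,cv2.COLOR_BGR2HSV)
mk=(hsv[...,1]<140).astype(np.uint8)
for (u,v) in [(250,228),(221,263),(247,303)]:
    sub=np.zeros_like(mk); sub[v-20:v+20,u-17:u+17]=mk[v-20:v+20,u-17:u+17]
    ys,xs=np.nonzero(sub); pts=np.array([plane("top",(x,y),0.004)[:2] for x,y in zip(xs,ys)])
    r=cv2.minAreaRect((pts*1000).astype(np.float32)); print((u,v),len(xs),"rect",np.round(r[0],1),np.round(r[1],1),round(r[2],1), "zmax",np.round(np.percentile(C[ys,xs,2],[50,90,100]),4))
# carousel
for n,(u0,u1,v0,v1) in {"top":(375,495,222,342)}.items():
    Z=C[v0:v1,u0:u1]; 
    for lo,hi in [(0.02,0.036),(0.036,0.045),(0.045,0.06),(0.06,0.095)]:
        s=Z[(Z[...,2]>lo)&(Z[...,2]<hi)]; 
        if len(s): print(lo,hi,len(s),np.round(s.mean(0),4),np.round(s.min(0),4),np.round(s.max(0),4))
for n,(u,v) in {"rimc":(435,282)}.items(): print(plane("top",(u,v),.03))
a=cv2.resize(p[210:330,190:280],None,fx=5,fy=5,interpolation=3); b=cv2.resize(p[222:342,375:495],None,fx=2.9,fy=2.9,interpolation=3)
b=cv2.copyMakeBorder(b,0,600-b.shape[0],0,0,0); cv2.imwrite("pics/c1.png",np.hstack([a,b])[:600,:800])
E
```

```text
(250, 228) 189 rect [580.4  96.4] [34.  37.6] 45.2 zmax [0.0041 0.0102 0.0218]
(221, 263) 306 rect [514.5 145.3] [45.3 47.4] 33.7 zmax [0.0053 0.0151 0.9467]
(247, 303) 204 rect [444.6  99.2] [34.6 36.5] 61.3 zmax [0.0042 0.0108 0.0209]
0.02 0.036 3833 [ 0.4823 -0.2373  0.0245] [ 0.3959 -0.3229  0.02  ] [ 0.5733 -0.1444  0.036 ]
0.036 0.045 121 [ 0.4866 -0.2203  0.0429] [ 0.4604 -0.2509  0.0361] [ 0.5084 -0.2074  0.045 ]
0.045 0.06 162 [ 0.485  -0.2264  0.0527] [ 0.4607 -0.2532  0.0451] [ 0.5067 -0.2089  0.06  ]
0.06 0.095 403 [ 0.4842 -0.2302  0.0693] [ 0.4634 -0.2527  0.06  ] [ 0.5036 -0.2118  0.0912]
[ 0.48217354 -0.23351044  0.03      ]
```

View pics/c1.png

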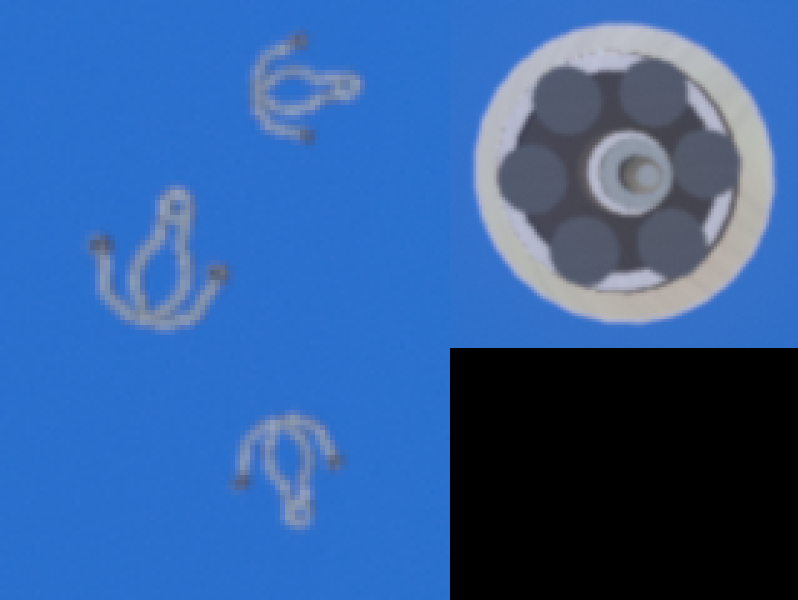

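The clip that is meant is the middle, largest one. In the top image its eyes are at about (210.2,258.6) and (234,264.6), and its coil is at (225,251).

```bash
python3 - <<'E'
from h import *
for n,(u,v),z in [("eyeL",(210.2,258.6),.023),("eyeR",(234,264.6),.023),("coil",(225,251),.008)]: print(n,np.round(plane("top",(u,v),z),4))
d=np.load("pics/top0.npy"); C=cloud("top",d)
print("dome",np.round(C[279:284:2,438:447:2,2],4).tolist())
r=np.hypot(C[...,0]-.482,C[...,1]+.235)
for lo,hi in [(.03,.045),(.045,.06),(.06,.07),(.075,.085),(.085,.09)]:
    s=C[(r>lo)&(r<hi)][:,2]; print(lo,hi,np.round(np.percentile(s,[5,50,95,99]),4))
d=np.load("pics/scene0.npy"); S=cloud("scene",d); r=np.hypot(S[...,0]-.482,S[...,1]+.235)
s=S[(r<.014)&(S[...,2]>.05)]; print("scene dome", len(s), np.round(np.sort(s[:,2])[-12:],4))
E
python3 -m crank '[[[0.025,-0.045,0],[0,0,0],1],[[0.025,-0.045,-0.005],[0,0,3],1],[[0.025,-0.045,-0.005],[0,0,3],1],[[0.025,-0.045,-0.01],[0,0,0],1],[[0.025,-0.045,-0.01],[0,0,0],1],[[0.025,-0.045,-0.01],[0,0,0],1],[[0.025,-0.045,-0.01],[0,0,0],1],[[0.025,-0.045,-0.01],[0,0,0],1],[[0.025,-0.045,-0.01],[0,0,0],1],[[0.025,-0.045,-0.01],[0,0,0],1],[[0.01,-0.03,-0.01],[0,0,0],1],[[0,0,0],[0,0,0],1]]'
python3 - <<'E'
from h import *
import pickle
cm=imaging.camera_model("wrist"); o=ctrl.get_obs(); p,d=imaging.snapshot("wrist")
cv2.imwrite("pics/w1.png",p); pickle.dump((cm,o,d),open("pics/w1.pkl","wb")); print(o["tool_pos"],o["orientation"])
E
```

```text
eyeL [0.5229 0.1632 0.023 ]
eyeR [0.5122 0.1203 0.023 ]
coil [0.5368 0.1391 0.008 ]
dome [[0.0806, 0.0848, 0.9467, 0.0849, 0.0824], [0.0825, 0.0864, 0.0885, 0.0864, 0.0852], [0.0855, 0.0874, 0.0864, 0.0884, 0.085]]
0.03 0.045 [0.0129 0.018  0.0224 0.0236]
0.045 0.06 [0.0136 0.0195 0.0226 0.024 ]
0.06 0.07 [0.0031 0.0181 0.0222 0.0235]
0.075 0.085 [0.0178 0.024  0.0305 0.0323]
0.085 0.09 [-0.0005  0.0288  0.0324  0.0334]
scene dome 115 [0.0868 0.0868 0.087  0.087  0.0872 0.0873 0.0877 0.0879 0.0879 0.0879
 0.0882 0.0885]
clock: 1.35
tool_pos: [0.5038, 0.1602, 0.1384]
orientation: [179.8, 0.1, -16.4]
force: [-0.2, -0.2, -0.9]
opening: 0.0876
gripper_force: 0.0
[0.50375005 0.16017554 0.13841624] [ 1.79846100e+02  1.34255796e-01 -1.64109736e+01]
```

View pics/w1.png

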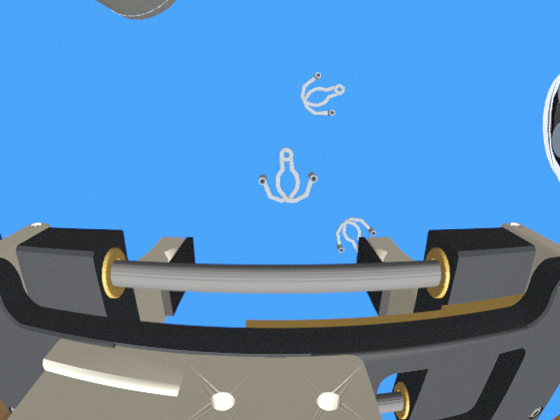

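The wrist view shows the target clip with its eyes at about (263,181) and (313,178) and its coil at (286,155). I'll refine these and get the pose.

```bash
python3 - <<'E'
from h import *
import pickle
cm,o,d=pickle.load(open("pics/w1.pkl","rb")); p=cv2.imread("pics/w1.png")
hsv=cv2.cvtColor(p,cv2.COLOR_BGR2HSV); mk=(hsv[...,1]<110)
lab,n=None,None
E=[]
for (u,v) in [(263,181),(313,178)]:
    w=(255-p[v-6:v+7,u-6:u+7,0].astype(float)); w=np.clip(w-120,0,None); yy,xx=np.mgrid[v-6:v+7,u-6:u+7]
    c=((w*xx).sum()/w.sum(),(w*yy).sum()/w.sum()); P=plane("wrist",c,.0235,cm); E.append(P); print(np.round(c,1),np.round(P,4))
co=plane("wrist",(286.5,155),.009,cm); print("coil",co)
m=(E[0]+E[1])/2; e=E[0]-E[1]; print("mid",m,"sep",np.hypot(*e[:2]),"yaw from eyes",np.degrees(np.arctan2(-e[0],e[1])),"coil yaw",np.degrees(np.arctan2(co[1]-m[1],co[0]-m[0])),"coil dist",np.hypot(*(co-m)[:2]))
print("delta",m-o["tool_pos"])
E
```

```text
[262.2 179.5] [0.5234 0.1665 0.0235]
[312.2 176.7] [0.5138 0.1246 0.0235]
coil [0.53607908 0.14063987 0.009     ]
mid [0.51858223 0.14554166 0.0235    ] sep 0.04300102860769045 yaw from eyes -12.981994983413959 coil yaw -15.650353601579027 coil dist 0.018170507933645566
delta [ 0.01483218 -0.01463388 -0.11491624]
```

```bash
python3 -m crank '[[[0.008,-0.008,-0.02],[0,0,2.4],1],[[0.0068,-0.0066,-0.03],[0,0,0],1],[[0,0,-0.025],[0,0,0],1],[[0,0,0],[0,0,0],1],[[0,0,0],[0,0,0],1]]'
python3 - <<'E'
from h import *
import pickle
cm=imaging.camera_model("wrist"); o=ctrl.get_obs(); p,d=imaging.snapshot("wrist")
cv2.imwrite("pics/w2.png",cv2.resize(p[100:320,140:430],None,fx=2.7,fy=2.7)); cv2.imwrite("pics/w2f.png",p); pickle.dump((cm,o,d),open("pics/w2.pkl","wb")); print(o["tool_pos"],o["orientation"])
E
```

```text
clock: 1.9
tool_pos: [0.519, 0.1502, 0.0656]
orientation: [180.0, 0.0, -13.7]
force: [0.3, 0.3, 0.6]
opening: 0.0878
gripper_force: 0.0
[0.51896251 0.15021531 0.0656224 ] [ 1.79965152e+02  2.73381067e-03 -1.36858648e+01]
```

View pics/w2.png

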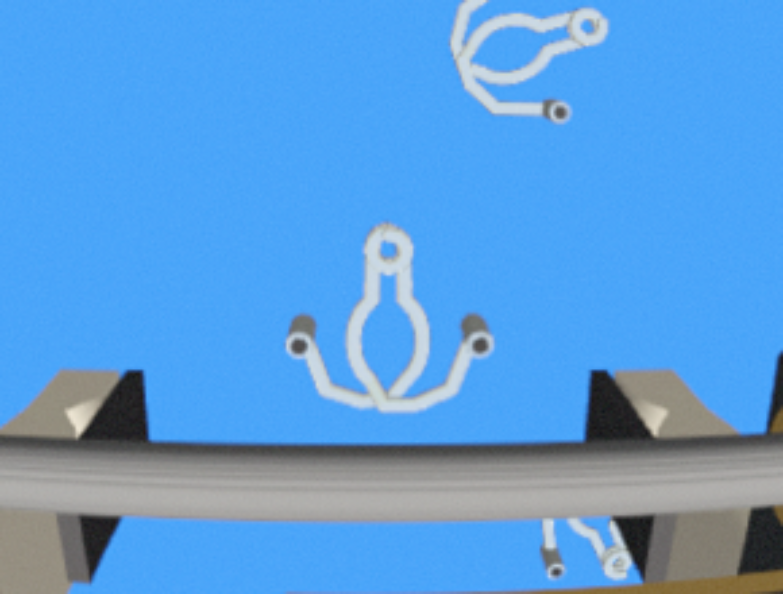

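The close-up shows the eye tops at crop (298,345) and (480,344), and the coil at (389,250).

```bash
python3 - <<'E'
from h import *
import pickle
cm,o,d=pickle.load(open("pics/w2.pkl","rb"))
f=lambda u,v:((u+.5)/2.7-.5+140,(v+.5)/2.7-.5+100)
E=[plane("wrist",f(298,345),.024,cm),plane("wrist",f(480,344),.024,cm)]; co=plane("wrist",f(389,250),.009,cm)
m=(E[0]+E[1])/2; e=E[0]-E[1]
print("mid",m,"sep",np.hypot(*e[:2]),"yaw",np.degrees(np.arctan2(-e[0],e[1])),"coil yaw",np.degrees(np.arctan2(co[1]-m[1],co[0]-m[0])),"dist",np.hypot(*(co-m)[:2]))
print("delta",m-o["tool_pos"], ctrl.get_obs()["tool_pos"])
E
```

```text
mid [0.51744547 0.14552396 0.024     ] sep 0.044156982375129335 yaw -13.359437992545208 coil yaw -14.132736875732402 dist 0.01999709966907179
delta [-0.00151705 -0.00469135 -0.0416224 ] [0.51950689 0.15054864 0.06637699]
```

```bash
python3 -m crank '[[[-0.002,-0.005,-0.015],[0,0,0],1],[[0,0,-0.02],[0,0,0],1],[[0,0,-0.015],[0,0,0],1],[[0,0,0],[0,0,0],1],[[0,0,0],[0,0,0],1]]'; python3 -c "
from plant import ctrl
print(ctrl.get_obs()['tool_pos'])"
```

```text
clock: 2.45
tool_pos: [0.5177, 0.1453, 0.0166]
orientation: [-179.9, -0.1, -13.7]
force: [0.2, 0.4, 0.4]
opening: 0.0878
gripper_force: 0.0
[0.51770676 0.14528269 0.01656622]
```

```bash
python3 -m crank '[[[0,0,-0.0065],[0,0,0],1],[[0,0,-0.006],[0,0,0],1],[[0,0,0],[0,0,0],1],[[0,0,0],[0,0,0],0.3],[[0,0,0],[0,0,0],0.3],[[0,0,0],[0,0,0],0.3]]'; python3 -m crank '[[[0,0,0],[0,0,0],-1],[[0,0,0],[0,0,0],-1],[[0,0,0],[0,0,0],-1],[[0,0,0],[0,0,0],-1],[[0,0,0],[0,0,0],-1],[[0,0,0],[0,0,0],-1]]'
```

```text
clock: 3.05
tool_pos: [0.517, 0.1445, 0.0028]
orientation: [-180.0, -0.0, -13.8]
force: [0.1, 0.6, -0.9]
opening: 0.0689
gripper_force: 0.0
clock: 3.65
tool_pos: [0.517, 0.1445, 0.0028]
orientation: [-180.0, -0.0, -13.8]
force: [-1.2, -0.8, 2.9]
opening: 0.0388
gripper_force: 30.0
```

```bash
python3 -m crank '[[[0,0,0.01],[0,0,0],-1],[[0,0,0.03],[0,0,0],-1],[[0,0,0.045],[0,0,0],-1],[[0,0,0.045],[0,0,0],-1],[[0,0,0.02],[0,0,0],-1],[[0,0,0],[0,0,0],-1],[[0,0,0],[0,0,0],-1]]'
python3 - <<'E'
from h import *
import pickle
o=ctrl.get_obs(); print(o["tool_pos"],o["force"],o["opening"])
cm=imaging.camera_model("wrist"); p,d=imaging.snapshot("wrist"); pickle.dump((cm,o,d,p),open("pics/w3.pkl","wb"))
s,ds=imaging.snapshot("scene"); t,dt=imaging.snapshot("top"); cv2.imwrite("pics/s3.png",s); cv2.imwrite("pics/t3.png",t)
def proj(n):
    m=imaging.camera_model(n); c=m["R"]@o["tool_pos"]+m["t"]; q=m["mtx"]@c; return (q[:2]/q[2]).astype(int)
u,v=proj("scene"); print(u,v)
a=cv2.resize(p[150:350,190:390],(560,560),interpolation=3); b=cv2.resize(s[v-35:v+25,u-13:u+12],(240,560),interpolation=3)
cv2.imwrite("pics/c3.png",np.hstack([a,b]))
E
```

```text
clock: 4.35
tool_pos: [0.5168, 0.1445, 0.1533]
orientation: [-179.9, -0.0, -13.8]
force: [-0.3, 0.3, -1.0]
opening: 0.0388
gripper_force: 30.0
[0.51676947 0.14448191 0.1533246 ] [-0.33858335  0.29521006 -1.04528845] 0.03878066190616822
378 181
```

View pics/c3.png

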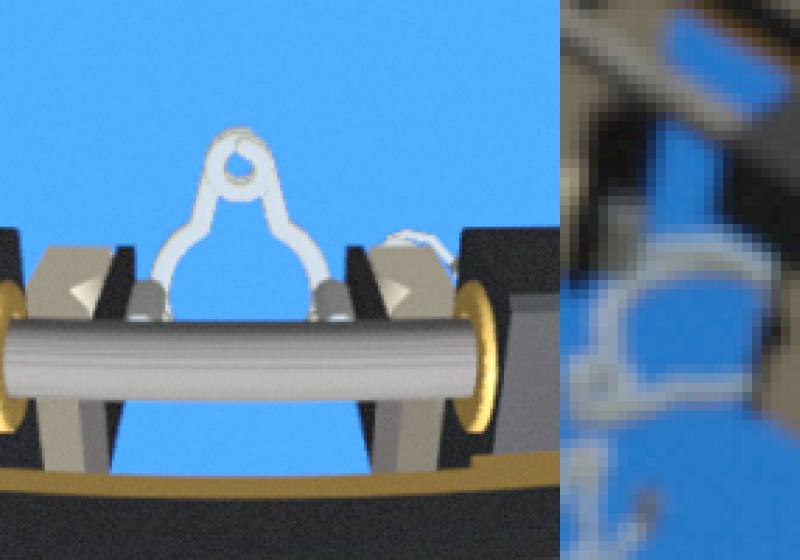

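```bash
python3 - <<'E'
from h import *
import pickle
cm,o,d,p=pickle.load(open("pics/w3.pkl","rb"))
R,t=np.array(cm["R"]),np.array(cm["t"]); T=np.array(o["tool_pos"]); yaw=np.radians(o["orientation"][2]); ax=np.array([np.cos(yaw),np.sin(yaw)]); 
def fisheye3d(u,v):
    K=np.array(cm["mtx"]); a=(np.array([u,v])-K[:2,2])/K[0,0]; r=np.hypot(*a); dd=np.array([*(a*np.sin(r)/r),np.cos(r)]); c=dd/dd[2]*d[int(round(v)),int(round(u))]; return R.T@(c-t)
g=lambda u,v:((u+.5)/2.8-.5+190,(v+.5)/2.8-.5+150)
for n,(u,v) in {"coilL":(215,165),"coilR":(265,165),"coilT":(240,135),"legL":(205,222),"legR":(280,222),"midL":(172,262),"midR":(312,262)}.items():
    P=fisheye3d(*g(u,v))-T; print(n,"along",np.round(P[:2]@ax,4),"side",np.round(P[:2]@[-ax[1],ax[0]],4),"z",np.round(P[2],4))
P=plane("wrist",g(240,163),T[2]-.003+.009,cm)-T; print("coil",P[:2]@ax,P[:2]@[-ax[1],ax[0]])
E
```

```text
coilL along 0.0257 side 0.0051 z 0.0051
coilR along 0.0266 side -0.0036 z 0.0082
coilT along 0.0314 side 0.0007 z 0.0062
legL along 0.0143 side 0.007 z 0.0029
legR along 0.0141 side -0.0066 z 0.0023
midL along 0.0055 side 0.0134 z 0.0008
midR along 0.0062 side -0.0127 z 0.0024
coil 0.026281742273921486 0.0006658323005727763
```

```bash
python3 -m crank '[[[-0.005,-0.018,0],[0,0,0],-1],[[-0.01,-0.036,0],[0,0,0],-1],[[-0.01,-0.036,-0.003],[0,0,0],-1],[[-0.01,-0.036,-0.003],[0,0,0],-1],[[-0.01,-0.036,-0.003],[0,0,0],-1],[[-0.01,-0.036,-0.003],[0,0,0],-1],[[-0.01,-0.036,-0.003],[0,0,0],-1],[[-0.01,-0.036,-0.003],[0,0,0],-1],[[-0.01,-0.036,-0.003],[0,0,0],-1],[[-0.01,-0.036,-0.003],[0,0,0],-1],[[-0.005,-0.018,0],[0,0,0],-1],[[0,0,0],[0,0,0],-1]]'
python3 -m crank '[[[0,0,0],[0,0,0],-1],[[0,0,0],[0,0,0],-1]]'
python3 - <<'E'
from h import *
import pickle
o=ctrl.get_obs(); print(o["tool_pos"],o["orientation"])
cm=imaging.camera_model("wrist"); p,d=imaging.snapshot("wrist"); pickle.dump((cm,o,d,p),open("pics/w4.pkl","wb"))
cv2.imwrite("pics/w4.png",cv2.resize(p[80:280,160:420],None,fx=3,fy=3,interpolation=3))
E
```

```text
clock: 5.7
tool_pos: [0.4148, -0.2176, 0.1276]
orientation: [180.0, 0.1, -14.0]
force: [-0.1, 0.6, 0.2]
opening: 0.0386
gripper_force: 30.0
clock: 5.9
tool_pos: [0.4166, -0.2153, 0.1283]
orientation: [180.0, 0.0, -13.8]
force: [-0.1, 0.2, -0.4]
opening: 0.039
gripper_force: 30.0
[ 0.41663008 -0.21527721  0.12833689] [ 1.79996149e+02  4.00608048e-02 -1.37526125e+01]
```

View pics/w4.png

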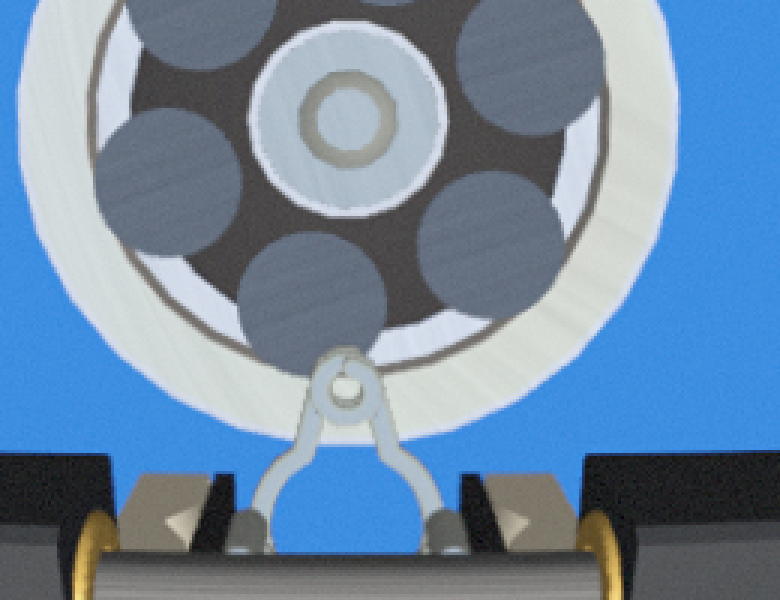

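The spindle is seen almost from above: its circle is centred at crop (348,119), r≈49, and concentric with the boss (r≈98).

```bash
python3 - <<'E'
from h import *
import pickle
cm,o,d,p=pickle.load(open("pics/w4.pkl","rb")); T=np.array(o["tool_pos"])
g=lambda u,v:((u+.5)/3-.5+160,(v+.5)/3-.5+80)
yaw=np.radians(o["orientation"][2]); A=np.array([[np.cos(yaw),np.sin(yaw)],[-np.sin(yaw),np.cos(yaw)]])
for n,(u,v),z in [("dome",(348.5,119),.075),("domeL",(299.5,119),.075),("domeR",(398,119),.075),("boss",(348,118),.056),("bossL",(249.5,118),.056),("bossR",(447,118),.056),("flat",(347,119),.087),("rim",(348.5,113),.03)]:
    P=plane("wrist",g(u,v),z,cm); print(n,P,"rel tool",A@(P-T)[:2])
P=plane("wrist",g(347,390),T[2]+.006,cm)-T; print("coil",A@P[:2])
# clip leg symmetrical
for q in [(281,505),(413,505),(269,552),(424,552)]:
    P=plane("wrist",g(*q),T[2]+.001,cm)-T; print(q,A@P[:2])
E
```

```text
dome [ 0.4835351  -0.23122204  0.075     ] rel tool [0.0687775  0.00041763]
domeL [ 0.48606929 -0.22098879  0.075     ] rel tool [0.06880629 0.01095996]
domeR [ 0.48106533 -0.24158344  0.075     ] rel tool [ 0.06884176 -0.01023386]
boss [ 0.48371466 -0.2311739   0.056     ] rel tool [0.06894046 0.00050708]
bossL [ 0.48938013 -0.20873256  0.056     ] rel tool [0.06910853 0.02365191]
bossR [ 0.47841816 -0.25383128  0.056     ] rel tool [ 0.06918215 -0.02275988]
flat [ 0.48365645 -0.2309203   0.087     ] rel tool [0.06882364 0.00073957]
rim [ 0.48488627 -0.23161861  0.03      ] rel tool [0.07018422 0.00035364]
coil [0.02538689 0.00067803]
(281, 505) [0.00291476 0.01221946]
(413, 505) [ 0.00294667 -0.01092381]
(269, 552) [-0.00627675  0.01458524]
(424, 552) [-0.00623653 -0.01313482]
```

```bash
python3 - <<'E'
from h import *
import pickle
from scipy.optimize import least_squares
cm,o,d,p=pickle.load(open("pics/w4.pkl","rb")); T=np.array(o["tool_pos"])
yaw=np.radians(o["orientation"][2]); A=np.array([[np.cos(yaw),np.sin(yaw)],[-np.sin(yaw),np.cos(yaw)]])
hsv=cv2.cvtColor(p,cv2.COLOR_BGR2HSV)[...,1]
pts=[]
for v in range(228,266):
    row=hsv[v]>130; 
    if not row[275]: continue
    l=275
    while row[l]: l-=1
    r=275
    while row[r]: r+=1
    a,b=[A@(plane("wrist",(x,v),T[2]-.003+.003,cm)-T)[:2] for x in (l+.5,r-.5)]
    print(v,l,r,np.round(a*1000,1),np.round(b*1000,1)); pts+= [(v,*a),(v,*b)]
q=np.array(pts); q=q[(q[:,0]>=238)&(q[:,0]<=254)][:,1:]
s=least_squares(lambda c:np.hypot(q[:,0]-c[0],q[:,1]-c[1])-.013,[0,0]); print(s.x,s.cost)
s=least_squares(lambda c:np.hypot(q[:,0]-c[0],q[:,1]-c[1])-c[2],[0,0,.013]); print(s.x,s.cost)
E
```

```text
229 265 285 [13.2  5.8] [13.2 -4.1]
230 264 285 [12.7  6.3] [12.7 -4.1]
231 264 286 [12.1  6.3] [12.1 -4.6]
232 264 286 [11.6  6.3] [11.6 -4.6]
233 263 287 [11.   6.8] [11.  -5.1]
234 263 288 [10.4  6.8] [10.5 -5.7]
235 261 289 [9.9 7.9] [ 9.9 -6.2]
236 260 291 [9.3 8.4] [ 9.3 -7.3]
237 258 292 [8.8 9.5] [ 8.8 -7.8]
238 257 293 [ 8.2 10. ] [ 8.2 -8.3]
239 256 294 [ 7.6 10.5] [ 7.7 -8.9]
240 255 295 [ 7.1 11.1] [ 7.1 -9.4]
241 254 296 [ 6.5 11.6] [ 6.5 -9.9]
242 253 297 [ 5.9 12.1] [  6.  -10.5]
243 253 297 [ 5.4 12.1] [  5.4 -10.5]
244 252 298 [ 4.8 12.7] [  4.8 -11. ]
245 252 298 [ 4.2 12.7] [  4.2 -11. ]
246 251 299 [ 3.6 13.2] [  3.7 -11.6]
247 251 299 [ 3.1 13.3] [  3.1 -11.6]
248 251 299 [ 2.5 13.3] [  2.5 -11.6]
249 250 300 [ 1.9 13.8] [  1.9 -12.2]
250 250 300 [ 1.3 13.8] [  1.4 -12.2]
251 250 300 [ 0.7 13.8] [  0.8 -12.2]
252 250 300 [ 0.2 13.9] [  0.2 -12.2]
253 250 301 [-0.4 13.9] [ -0.4 -12.8]
254 250 301 [-1.  13.9] [ -1.  -12.8]
255 249 301 [-1.6 14.4] [ -1.6 -12.8]
256 250 301 [-2.2 13.9] [ -2.1 -12.8]
257 250 301 [-2.8 13.9] [ -2.7 -12.8]
258 250 300 [-3.4 13.9] [ -3.3 -12.3]
259 250 300 [-4. 14.] [ -3.9 -12.3]
260 250 300 [-4.6 14. ] [ -4.5 -12.3]
261 251 300 [-5.1 13.5] [ -5.1 -12.4]
262 251 299 [-5.7 13.5] [ -5.7 -11.8]
263 251 299 [-6.3 13.5] [ -6.3 -11.9]
264 251 299 [-6.9 13.5] [ -6.9 -11.9]
[-0.00082666  0.0007815 ] 6.269788896105171e-07
[-0.00134202  0.00077992  0.01325564] 3.3422741529039883e-07
```

```bash
python3 -m crank '[[[0.014,-0.0035,0],[0,0,0],-1],[[0.02,-0.005,0],[0,0,0],-1],[[0.02,-0.005,0],[0,0,0],-1],[[0.0139,-0.0034,0],[0,0,0],-1],[[0,0,0],[0,0,0],-1],[[0,0,0],[0,0,0],-1],[[0,0,0],[0,0,0],-1]]'; python3 -c "
from plant import ctrl
o=ctrl.get_obs();print(o['tool_pos'],o['orientation'],o['force'])"
```

```text
clock: 6.65
tool_pos: [0.4842, -0.2321, 0.1285]
orientation: [-180.0, 0.0, -13.8]
force: [-0.8, 0.4, -0.3]
opening: 0.0387
gripper_force: 30.0
[ 0.48415072 -0.23214749  0.12847648] [-1.79995262e+02  3.86663122e-02 -1.37550218e+01] [-0.82661316  0.38891206 -0.26539524]
```

```bash
python3 -m crank '[[[0.0003,0,-0.015],[0,0,0],-1],[[0,0,-0.018],[0,0,0],-1],[[0,0,-0.004],[0,0,0],-1],[[0,0,-0.004],[0,0,0],-1],[[0,0,0],[0,0,0],-1],[[0,0,0],[0,0,0],-1]]';python3 -m crank '[[[0,0,-0.003],[0,0,0],-1],[[0,0,-0.003],[0,0,0],-1],[[0,0,0],[0,0,0],-1]]'
```

```text
clock: 7.25
tool_pos: [0.4854, -0.2325, 0.0883]
orientation: [-180.0, -0.1, -13.8]
force: [0.3, 0.1, -0.3]
opening: 0.0387
gripper_force: 30.0
clock: 7.55
tool_pos: [0.4849, -0.2324, 0.0813]
orientation: [180.0, 0.0, -13.8]
force: [-0.2, -0.4, -0.4]
opening: 0.0385
gripper_force: 30.0
```

```bash
python3 -m crank '[[[0,0,-0.003],[0,0,0],-1],[[0,0,-0.003],[0,0,0],-1],[[0,0,0],[0,0,0],-1]]'; python3 -c "
from plant import ctrl
o=ctrl.get_obs();print(o['tool_pos'],o['orientation'],o['force'],o['moment'])"
```

```text
clock: 7.85
tool_pos: [0.4847, -0.2324, 0.0751]
orientation: [180.0, 0.1, -13.8]
force: [-0.3, -0.2, 1.0]
opening: 0.039
gripper_force: 30.0
[ 0.48473961 -0.23237535  0.0750801 ] [ 1.79998047e+02  5.36946080e-02 -1.37692154e+01] [-0.33070225 -0.22361292  0.98219335] [0.02803753 0.04830557 0.03020927]
```

```bash
for i in 1 2 3; do python3 -m crank '[[[0,0,-0.002],[0,0,0],-1],[[0,0,-0.001],[0,0,0],-1],[[0,0,0],[0,0,0],-1],[[0,0,0],[0,0,0],-1]]' | grep -E 'pos|force:'; done; for i in 1 2 3; do python3 -m crank '[[[0,0,-0.001],[0,0,0],-1],[[0,0,0],[0,0,0],-1],[[0,0,0],[0,0,0],-1]]' | grep -E 'pos|force:'; done
```

```text
tool_pos: [0.4851, -0.2325, 0.0726]
force: [0.1, 0.1, 0.7]
gripper_force: 30.0
tool_pos: [0.4851, -0.2324, 0.0696]
force: [-0.2, 0.3, -0.7]
gripper_force: 30.0
tool_pos: [0.4849, -0.2324, 0.0665]
force: [0.8, -0.1, -1.3]
gripper_force: 30.0
tool_pos: [0.4851, -0.2324, 0.0656]
force: [-0.7, 0.2, -0.9]
gripper_force: 30.0
tool_pos: [0.4851, -0.2324, 0.0646]
force: [-0.7, 1.2, -0.3]
gripper_force: 30.0
tool_pos: [0.4851, -0.2324, 0.0636]
force: [0.1, 1.4, -0.5]
gripper_force: 30.0
```

```bash
python3 -m crank '[[[0,0,-0.001],[0,0,0],-1],[[0,0,0],[0,0,0],-1],[[0,0,0],[0,0,0],-1]]' | grep -E 'pos|^force:'
python3 -m crank '[[[0,0,-0.001],[0,0,0],-1],[[0,0,0],[0,0,0],-1],[[0,0,0],[0,0,0],-1]]' | grep -E 'pos|^force:'
python3 -m crank '[[[0,0,-0.001],[0,0,0],-1],[[0,0,0],[0,0,0],-1],[[0,0,0],[0,0,0],-1]]' | grep -E 'pos|^force:'
```

```text
tool_pos: [0.4851, -0.2325, 0.0627]
force: [-0.6, 1.5, 1.0]
tool_pos: [0.4851, -0.2325, 0.0617]
force: [-1.1, 0.8, 2.1]
tool_pos: [0.4852, -0.2324, 0.0607]
force: [-0.0, 1.7, 1.5]
```

```bash
python3 -m crank '[[[0,0,-0.001],[0,0,0],-1],[[0,0,0],[0,0,0],-1],[[0,0,0],[0,0,0],-1]]' | grep -E 'pos|^force:'
python3 -m crank '[[[0,0,-0.001],[0,0,0],-1],[[0,0,0],[0,0,0],-1],[[0,0,0],[0,0,0],-1]]' | grep -E 'pos|^force:'
python3 -m crank '[[[0,0,-0.001],[0,0,0],-1],[[0,0,0],[0,0,0],-1],[[0,0,0],[0,0,0],-1]]' | grep -E 'pos|^force:'
```

```text
tool_pos: [0.4852, -0.2325, 0.0597]
force: [-0.6, 1.5, 3.1]
tool_pos: [0.4851, -0.2325, 0.0587]
force: [-0.7, 2.4, 3.6]
tool_pos: [0.4852, -0.2325, 0.0577]
force: [-1.8, 2.3, 4.1]
```

```bash
python3 -m crank '[[[-0.0003,0.0006,0],[0,0,0],-1],[[0,0,-0.0005],[0,0,0],-1],[[0,0,0],[0,0,0],-1],[[0,0,0],[0,0,0],-1]]' | grep -E 'pos|^force:'
python3 -m crank '[[[0,0,-0.0005],[0,0,0],-1],[[0,0,0],[0,0,0],-1],[[0,0,0],[0,0,0],-1]]' | grep -E 'pos|^force:'
python3 -m crank '[[[0,0,-0.0005],[0,0,0],-1],[[0,0,0],[0,0,0],-1],[[0,0,0],[0,0,0],-1]]' | grep -E 'pos|^force:'
```

```text
tool_pos: [0.4852, -0.2323, 0.0575]
force: [-0.3, -1.1, 5.8]
tool_pos: [0.4851, -0.2322, 0.057]
force: [-1.1, -1.5, 4.9]
tool_pos: [0.4852, -0.2323, 0.0568]
force: [-2.8, -0.8, 7.6]
```

```bash
python3 -m crank '[[[-0.0004,0,-0.0003],[0,0,0],-1],[[0,0,0],[0,0,0],-1],[[0,0,0],[0,0,0],-1],[[0,0,0],[0,0,0],-1]]' | grep -E 'pos|^force:'
python3 -m crank '[[[0,0,0],[0,0,0],-1],[[0,0,0],[0,0,0],-1]]' | grep -E 'pos|^force:'
python3 -m crank '[[[0,0,0],[0,0,0],-1],[[0,0,0],[0,0,0],-1]]' | grep -E 'pos|^force:|open'
```

```text
tool_pos: [0.4852, -0.2323, 0.0567]
force: [-1.1, -0.4, 10.2]
tool_pos: [0.4852, -0.2323, 0.0567]
force: [-1.5, -0.7, 9.0]
tool_pos: [0.4852, -0.2323, 0.0567]
force: [-1.5, -0.4, 9.7]
opening: 0.0388
```

```bash
python3 -m crank '[[[0,0,-0.0002],[0,0,0],-1],[[0,0,0],[0,0,0],-1],[[0,0,0],[0,0,0],-1]]' | grep -E 'pos|^force:|open'
python3 -m crank '[[[0,0,0],[0,0,0],0.35]]'
python3 -m crank '[[[0,0,0],[0,0,0],0.35]]'
python3 -m crank '[[[0,0,0],[0,0,0],0.35],[[0,0,0],[0,0,0],0.35]]'
```

```text
tool_pos: [0.4852, -0.2323, 0.0567]
force: [-2.5, 0.1, 10.7]
opening: 0.0387
clock: 13.95
tool_pos: [0.4858, -0.2323, 0.0566]
orientation: [180.0, -0.2, -13.7]
force: [2.0, -0.5, 6.2]
opening: 0.0428
gripper_force: 4.7
clock: 14.05
tool_pos: [0.4862, -0.2323, 0.0565]
orientation: [180.0, -0.2, -13.7]
force: [2.1, -1.7, 1.2]
opening: 0.0496
gripper_force: 1.6
clock: 14.25
tool_pos: [0.4838, -0.2317, 0.0552]
orientation: [-180.0, 0.1, -13.8]
force: [0.3, 0.5, -0.7]
opening: 0.0584
gripper_force: 0.0
```

```bash
python3 -m crank '[[[0,0,0],[0,0,0],0.6],[[0,0,0],[0,0,0],0.6],[[0,0,0.01],[0,0,0],0.6],[[0,0,0.03],[0,0,0],0.6],[[0,0,0.04],[0,0,0],0.6],[[-0.02,0.005,0.01],[0,0,0],0.6],[[-0.025,0.006,0],[0,0,0],0.6],[[-0.025,0.006,0],[0,0,0],0.6],[[0,0,0],[0,0,0],0.6],[[0,0,0],[0,0,0],0.6]]'
python3 - <<'E'
from h import *
import pickle
o=ctrl.get_obs(); print(o["tool_pos"],o["orientation"])
cm=imaging.camera_model("wrist"); p,d=imaging.snapshot("wrist"); pickle.dump((cm,o,d,p),open("pics/w5.pkl","wb"))
s,ds=imaging.snapshot("scene"); np.save("pics/s5.npy",ds); cv2.imwrite("pics/s5.png",s)
m=imaging.camera_model("scene"); c=m["R"]@np.array([.4836,-.2312,.056])+m["t"]; q=m["mtx"]@c; u,v=(q[:2]/q[2]).astype(int); print(u,v)
a=cv2.resize(p[70:220,210:340],(480,554),interpolation=3); b=cv2.resize(s[v-25:v+25,u-14:u+14],(310,554),interpolation=3)
cv2.imwrite("pics/c5.png",np.hstack([a,b]))
E
```

```text
clock: 15.25
tool_pos: [0.4146, -0.2149, 0.1467]
orientation: [-180.0, -0.1, -13.7]
force: [-0.3, -0.1, 0.9]
opening: 0.07
gripper_force: 0.0
[ 0.41459708 -0.21489668  0.14673471] [-1.79991845e+02 -1.07763253e-01 -1.37420649e+01]
224 136
```

View pics/c5.png

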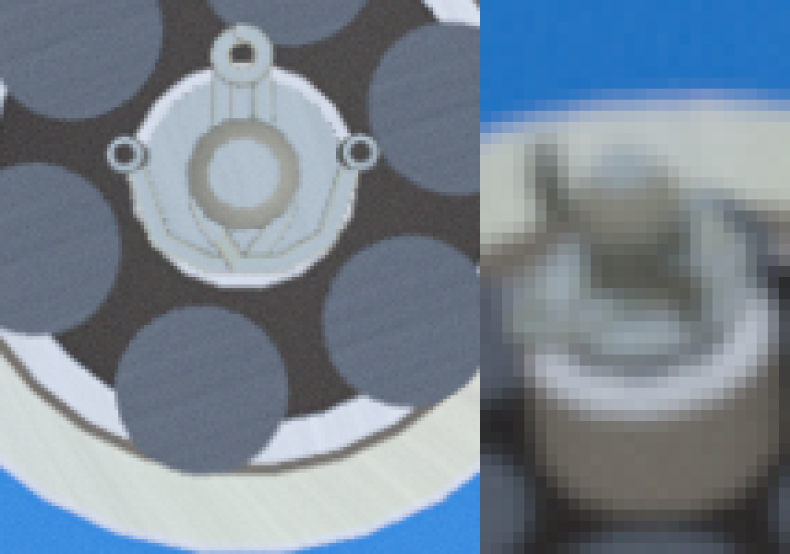

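The ring has disappeared under the spindle's edge, with the eyes at crop (126,153) and (358,153) and the coil at (242,53). I'll check the eye spacing and the heights.

```bash
python3 - <<'E'
from h import *
import pickle
cm,o,d,p=pickle.load(open("pics/w5.pkl","rb")); R,t=np.array(cm["R"]),np.array(cm["t"]); K=np.array(cm["mtx"])
g=lambda u,v:((u+.5)/3.692-.5+210,(v+.5)/3.693-.5+70)
E=[plane("wrist",g(u,153),.078,cm) for u in (126,358)]; c=plane("wrist",g(242,53),.063,cm); m=(E[0]+E[1])/2
print("sep",np.linalg.norm(E[0]-E[1]),"coil-eyes",np.linalg.norm((c-m)[:2]),"coil-spindle",np.linalg.norm(c[:2]-plane("wrist",g(244,173),.080,cm)[:2]))
def z(u,v):
    x,y=g(u,v); x0,y0=int(round(x)),int(round(y)); out=[]
    for yy in range(y0-1,y0+2):
        for xx in range(x0-1,x0+2):
            a=(np.array([xx,yy])-K[:2,2])/K[0,0]; r=np.hypot(*a); q=np.array([*(a*np.sin(r)/r),np.cos(r)]); out.append((R.T@(q/q[2]*d[yy,xx]-t))[2])
    return np.round(np.percentile(out,[10,50,90]),4)
for n,q in dict(dome=(243,173),washL=(165,190),washR=(325,190),washB=(280,200),bossrim=(240,280),legL=(222,95),legR=(262,95),armL=(185,243),armR=(305,243),coil=(242,32),coilL=(220,53),coilR=(264,53),eyeL=(126,153),eyeR=(358,153)).items(): print(n,z(*q))
E
```

```text
sep 0.04354478724888666 coil-eyes 0.02046994060808801 coil-spindle 0.02448134791530623
dome [0.0872 0.0877 0.088 ]
washL [0.0549 0.0562 0.0567]
washR [0.0551 0.0561 0.0594]
washB [0.0802 0.0827 0.0834]
bossrim [0.0439 0.0442 0.0449]
legL [0.0582 0.0596 0.0602]
legR [0.0595 0.0602 0.0606]
armL [0.055  0.0562 0.0649]
armR [0.056  0.0649 0.0664]
coil [0.0661 0.0668 0.0671]
coilL [0.063  0.0643 0.0647]
coilR [0.0651 0.0662 0.0669]
eyeL [0.0791 0.0796 0.0801]
eyeR [0.0787 0.0796 0.0802]
```

```bash
python3 -c "
from plant import close_job
print(close_job())"
```

```text
the job is handed in; nothing more can be done
None
```

The clip is locked in the spindle's groove, flat and closed (eye spacing back to about 44 mm), pressed home at about 11 N before release, with nothing else touched; the job is handed in, and no verdict was shown.

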